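Press the brass stud home in a carved handle blank

ROBOT

A 7-joint arm with a two-finger parallel gripper is mounted at the origin on the work surface. World frame = base frame: x ahead of the robot, y to its left, z up, the work surface at z = 0. Lengths are in m, angles in degrees, forces in N, time in s.
With the tool pointing down it reaches from about 0.425 to 0.875 m from the base axis. Payload 4.7 kg.
Tool frame: the origin (TCP) lies at the very end of the fingers, on their centre line; the grasp point (between the pads) lies 19 mm behind it; z points along the fingers, y is the line along which they close (so a half turn about z gives the same grasp; the last joint's range is limited). The gripper opens to 85 mm and grips with 20 to 120 N. Pads are 22 mm wide; open, the fingers measure 114 mm over their backs; the gripper's body (76 mm by 85 mm) begins 54 mm behind the grasp point. The pads swing forward as they close: fully open they stand 13 mm farther back than shut.
Start: joints at [-67.317, 18.392, -4.016, 83.108, 1.295, 78.541, -3.26], TCP at [0.242, 0.603, 0.231] pointing down, gripper open.
Joint ranges: [-163.93, 163.93], [-17.29, 119.83], [-79.2, 71.16], [3.27, 140.29], [-89.18, 269.18], [5.43, 117.66], [-154.24, 154.24]. Speed limits (degrees/s): [147.25, 147.25, 180, 180, 180, 180, 180].

INTERFACE

Orientations are given as [roll, pitch, yaw] about the fixed x, y, z axes, in that order (R = Rz(yaw) Ry(pitch) Rx(roll)).
In Python, from station import robot, imaging, spotter gives the robot as it stands. The module is installed in compiled form; this text tells all that it offers.
- The arm moves only by the shell command python3 -m creep 'ROWS' [FORCE]. ROWS is JSON, a list of rows, each a list of 7 numbers: the turn, a rotation vector about the world's x, y, z scaled (see below), then the shift along the world's x, y, z scaled (see below), then the opening, from -1 (shut) to 1 (fully open). In form: [[rx, ry, rz, dx, dy, dz, gripper], ...]. A call has exactly 8 rows; each row shifts and turns the commanded pose from where the row before left it; what a row does not reach is not made up. The controller multiplies each number of a shift by 2.5 cm and each number of a turn by 90 degrees. A row lasts 1/8 s, in which the tool goes at most 62.5 mm and 10.7 degrees, less where a joint would pass 70% of its speed; a pose out of reach is approached as far as the arm can. A call with a number of a shift or a turn outside -1 to 1 is refused whole. A call with a gripper value outside its range is refused whole. The fingers move at their own pace and stop on an object; FORCE is the grip in N (left out, the last holds). Time passes only in rows, so rows that do not move let the fingers close, or fill a call up. It gives the time, the measured TCP pose, the force, the opening and the grip force at its end, in the units of the state.
- robot.state(): the state, without advancing time (a new reading comes with each control period).
- imaging.snapshot(name): name is "scene" or "top"; returns (picture, depth): 400x640x3 uint8, blue, green, red; 400x640 float32, m along the optical axis (not along the pixel's ray), 0 where there is no reading.
- imaging.camera_model(name): a dict with "fx", "fy", "cx", "cy" (pixels), "R" (3x3) and "t" (3): a world point X has camera coordinates R X + t. Camera axes: x right, y down, z forward; pixel columns grow to the right and rows downward; lengths in m; the calibration is good to about 2 mm. A picture is of the moment at which its call begins. camera_model takes no time and is no camera call.
- robot.hand_in(): hands the job in; it is judged then, once.
Trained networks look in the newest picture that a camera, given by its name, has taken for a name from the list of things; names that differ only in an ending like _2 or _b are one class to them, and where a whole thing is asked for, a point or a joint stands for the part that bears it (a point fixed in the world has none). Each returns a list of dicts, best first, with "conf" (0 to 1); they miss things now and then, are a little off and sometimes report something else, mostly with a low value. They report only what shows in the picture. A call takes as long as a camera call. They do not tell look-alikes from the thing itself.
- spotter.search_frame(target, camera): "centre" ([x, y, z] in m, in world coordinates, good to about 4 mm: the middle of the surface that is visible of it).
- spotter.mark_of(target, camera): "centre" ([x, y, z] in m, in world coordinates, good to about 4 mm: a listed point, or the origin of a listed thing).
The state is a dict: "t": time; "joint_positions": joint angles; "joint_velocities": joint speeds; "effort": joint torques, N m; "eef_pos": TCP position; "orientation": TCP orientation; "ft_force": force on the tool from outside, world axes, zero at the start; "ft_torque": the same for the moment, N m; "opening": opening from 0.0 (shut) to 1.0 (fully open); "gripper_force": force on a finger pad.
Only numpy, scipy, OpenCV 4.12 (cv2) and the standard library are available. Lean on these libraries where they do the work, as an engineer would, in place of code of your own. Each camera call takes 0.05 s, during which the arm holds its last target. There are 200 camera calls.

TASK

Lay the wooden handle blank flat on the bed of the green bench press, straight, with its stud end up against the back stop so that the brass stud is under the ram. Then work the red-gripped lever down until the stud is pressed flush with the wood and the ram bears firmly on it for about half a second, without leaning so hard that the wood is crushed, and ease the lever back up to its rest with your hand on it (never let it fly back). Leave the blank lying in the press, and leave the black bottle, the jar and the sharpening stone where they stand.

Things in the scene. Friction and masses are not known exactly. Their poses are not given: they have to be found in the camera images.
- press: Green bench press, fixed. Origin on the ram axis at bench height; x from its open front to the column behind, z up, lever on the -y side. Base x -100 to 120 mm, 130 wide, 20 thick; on it a steel bed, x -100 to 90, 80 wide, top 30 mm over the bench. The head (60 wide, x -30 to 105, 125 to 225 mm up) overhangs; in front of x = -30 all is open from above but the lever, whose arm lies at y = -74 mm.
- stop_face (a point): Foot of the back stop's front face, mid-width, at bed-top height (30 mm above the bench), 30 mm behind the ram axis. The stop is a fixed steel bar, 60 mm wide, 16 mm tall. Axes as the press.
- ram: Vertical steel ram, 20 x 20 mm, origin on its axis, 170 mm above the bench at rest; goes down 30 mm per rad of lever. A brass nose pad, 22 mm across, is screwed into its foot, how far differs and is not reported: at rest its underside is 44 to 52 mm above the bed, so where it lands must be felt. The stud moves at about 20 N; a firm press is 40 N or more at the nose; 250 N crushes the wood.
- lever_pivot (a point): The lever's pivot, its axis along the press's y, at x = 20 mm, 170 mm above the bench; the red grip is 180 mm from it. The return spring takes 2 to 3 N at the grip at first, about 6 N near the end; moving the stud adds about 4 N. A firm press is 15 to 25 N at the grip in all; about 50 N there, or running into the end at speed, crushes the wood.
- lever (a joint): Lever angle, rad: 0 at its upper rest stop (arm towards the press's -x, 35 degrees = 0.61 rad above level), growing as it swings down; hard stop at 1.3. The nose lands on the wood at 0.7 to 1.05. It does not stay down: let go, it flies back up; over 5 rad/s (0.9 m/s at the grip) counts as flying; let go within 10 mm of rest it does no harm.
- lever_grip (a point): Centre of the red cylindrical grip on the lever, 22 mm in diameter, 80 mm long, lying level along the press's y, at y = -120 mm of the press. At rest 273 mm above the bench. Can be pushed from above or pinched.
- blank: Loose pale wooden handle blank, 170 x 32 x 22 mm, about 0.1 kg, lying flat with the stud upward; dark bands at its ends. Origin: centre of its underside; x along its length towards the stud end, z up. Lying with its stud end against the back stop, the stud is under the ram.
- stud_top (a point): Centre of the top face of the brass stud, 14 mm in diameter, standing on the blank's centre line 55 mm from its middle (30 mm from the end face) and moving with the blank. It stands 7 to 11 mm proud of the wood at the start; flush, it is 22 mm above the blank's underside.
- bottle: Bystander: black drinks bottle, 70 mm across, 230 mm tall; origin at the centre of its underside. Leave alone.
- jar: Bystander: clear jar with a red lid, 68 mm across, 90 mm tall; origin at the centre of its underside. Leave alone.
- stone: Bystander: two-tone sharpening stone on a wooden base, 180 x 62 mm, 36 mm tall; origin at the centre of its underside. Leave alone.
Things that resemble listed ones, but are neither listed nor needed, are in the scene too. Of the things like the blank, leave any that is grey, pink or turquoise; of the rest the larger one is meant.

How it is judged (in metres and radians):
On the way, in this order (a step that is already met when the one before it is completed fails the run):
1. the blank lies flat on the bed, straight, its stud (still proud of the wood by over 5 mm) under the ram, and the fingers have let it go (horizontal distance between stud_top and ram below 0.008 m and angle between the x axis of blank and the x axis of press, either way round below 0.1 rad and z of blank in the frame of stop_face between -0.003 and 0.003 m and angle between blank's own z axis and vertical below 0.06 rad and z of stud_top in the frame of blank above 0.027 m and contact force between the fingers and blank below 0.1 N), for 0.2 s.
2. the stud is flush and the ram bears on it with at least 40 N for 0.4 s (horizontal distance between stud_top and ram below 0.008 m and angle between the x axis of blank and the x axis of press, either way round below 0.1 rad and z of blank in the frame of stop_face between -0.003 and 0.003 m and angle between blank's own z axis and vertical below 0.06 rad and z of stud_top in the frame of blank below 0.0235 m and contact force between ram and blank above 40 N), for 0.4 s.
3. the lever is back at its rest (value of joint lever below 0.05 rad), for 0.2 s.
At the end, for the whole second after the job is handed in: The blank lies still and flat on the bed (within 3 mm of bed height), within 0.10 rad of straight, the stud within 8 mm of the ram axis and not more than 1.5 mm proud of the wood; the lever is back within 0.05 rad of its rest (horizontal distance between stud_top and ram below 0.008 m and angle between the x axis of blank and the x axis of press, either way round below 0.1 rad and z of blank in the frame of stop_face between -0.003 and 0.003 m and angle between blank's own z axis and vertical below 0.06 rad and z of stud_top in the frame of blank below 0.0235 m and value of joint lever below 0.05 rad and linear speed of blank below 0.02 m/s); the robot touches nothing.
It fails at once if the wood is crushed: over 250 N between ram and blank (contact force between ram and blank above 250 N).
It fails at once if the lever flies back up at over 5 rad/s (velocity of joint lever below -5 rad/s).
It fails at once if a bystander is moved by over 20 mm (distance of any of bottle, jar, stone from where it was at the start of the episode above 0.02 m).
It also fails if it takes over 72 s, if anything falls off the work surface, if the arm or the gripper's body presses on something with over 40 N, if the wrist force passes 120 N, or if a joint passes its speed limit or range.

## Working session

There is one attempt and no reset: what is moved stays moved. The work goes in short steps, Python scripts to look and compute and a shell command to move; the robot and the scene stay as the last step left them, time stands still between calls to the robot, and variables do not carry over. Pictures are saved under pics/ and viewed, at most 10 in all, crops included, and the job is handed in when it is done.

```bash
mkdir -p pics; python3 - <<'E'
from station import robot, imaging, spotter
import cv2,numpy as np
for c in ("scene","top"):
    p,d=imaging.snapshot(c); cv2.imwrite(f"pics/{c}0.png",p); np.save(f"{c}_d.npy",d)
    for n in ("press","blank","stud_top","lever_grip","stop_face","ram","lever_pivot","bottle","jar","stone"):
        for f in ("mark_of",):
            try: print(c,n,[(np.round(r["centre"],3).tolist(),round(r["conf"],2)) for r in getattr(spotter,f)(n,c)][:4])
            except Exception as e: print(c,n,e)
    print(imaging.camera_model(c))
s=robot.state(); print(s["t"],s["eef_pos"],s["orientation"],s["ft_force"],s["opening"])
E
```

```text
scene press [([0.663, -0.002, 0.004], 0.7)]
scene blank [([0.522, 0.259, -0.002], 0.84), ([0.446, 0.376, -0.002], 0.75), ([0.317, 0.162, -0.001], 0.75), ([0.255, 0.383, -0.005], 0.69)]
scene stud_top [([0.579, 0.264, 0.032], 0.53)]
scene lever_grip [([0.523, -0.099, 0.27], 0.98)]
scene stop_face [([0.699, -0.006, 0.03], 0.82), ([0.414, -0.406, -0.002], 0.19)]
scene ram [([0.669, -0.004, 0.17], 0.57)]
scene lever_pivot [([0.661, -0.124, 0.172], 0.79)]
scene bottle [([0.586, -0.416, -0.001], 0.96)]
scene jar [([0.413, -0.405, -0.003], 0.57)]
scene stone [([0.712, 0.349, 0.003], 0.88), ([0.517, 0.262, -0.003], 0.64), ([0.67, -0.004, 0.172], 0.63)]
{'fx': 484.49798499153866, 'fy': 484.49798499153866, 'cx': 323.7215975686319, 'cy': 193.53027526252714, 'R': array([[ 0.49914216,  0.86646868,  0.00944118],
       [ 0.7322894 , -0.41597115, -0.53918478],
       [-0.46325946,  0.27604353, -0.84213457]]), 't': array([-0.24044444, -0.25877149,  1.74120836])}
top press [([0.663, 0.001, -0.0], 0.89)]
top blank [([0.444, 0.376, -0.002], 0.79), ([0.697, 0.191, 0.0], 0.75), ([0.52, 0.259, 0.004], 0.73), ([0.32, 0.164, 0.001], 0.67)]
top stud_top []
top lever_grip [([0.517, -0.1, 0.277], 0.63)]
top stop_face [([0.696, -0.006, 0.032], 0.63)]
top ram [([0.67, -0.005, 0.172], 0.49), ([0.522, 0.259, 0.003], 0.41)]
top lever_pivot [([0.665, -0.121, 0.169], 0.8)]
top bottle [([0.589, -0.421, -0.002], 0.7)]
top jar [([0.413, -0.404, 0.001], 0.58)]
top stone [([0.716, 0.349, 0.002], 0.66)]
{'fx': 404.14898609933334, 'fy': 404.14898609933334, 'cx': 314.3182374973538, 'cy': 200.77127001372142, 'R': array([[ 0.01851669, -0.99980073,  0.00745909],
       [-0.99697942, -0.01902622, -0.07529965],
       [ 0.07542656, -0.00604226, -0.99713305]]), 't': array([-0.02587785,  0.51512115,  1.27742866])}
1.1 [0.24221161 0.6032016  0.23138113] [1.79994698e+02 2.79815735e-03 1.58124113e+02] [-0.85852134 -0.13485537  0.06893738] 0.997461435840102
```

View pics/top0.png

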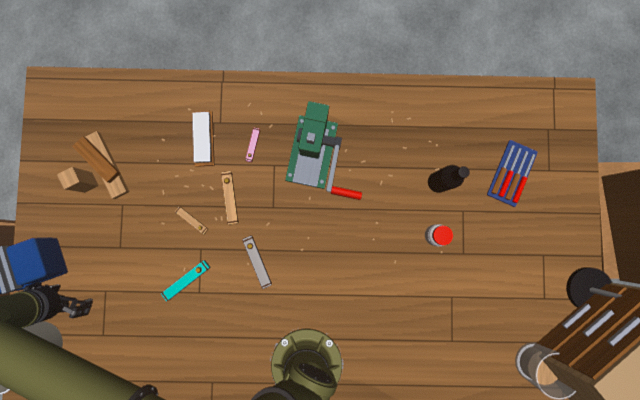

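View pics/scene0.png

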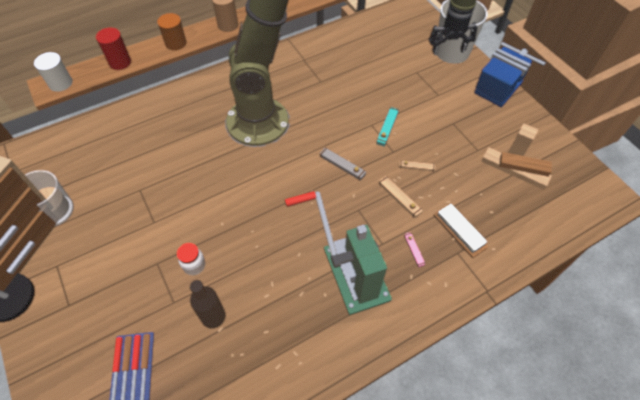

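Top view: look-alikes are large pale (229,197), small pale (191,221), grey (257,262), turquoise (186,281) and pink (253,145). I choose the large pale one, at world ≈(0.52,0.26), and check it in a crop. The press is at (315,150), with its lever grip at (346,193). The scene view agrees: blank at (400,196), press at (357,265).

```bash
cat > h.py <<'E'
from station import robot, imaging, spotter
import cv2,numpy as np
def cloud(cam,d=None,name=None):
    if d is None: p,d=imaging.snapshot(cam)
    else: p=None
    m=imaging.camera_model(cam); v,u=np.mgrid[0:400,0:640]
    c=np.stack([(u-m["cx"])/m["fx"]*d,(v-m["cy"])/m["fy"]*d,d],-1)
    X=(c-m["t"])@m["R"]
    X[d==0]=np.nan
    return p,X
def rect(P):
    (c,s,a)=cv2.minAreaRect(P.astype(np.float32)*1000)
    if s[0]<s[1]: s=s[::-1]; a+=90
    return np.round(c,1),np.round(s,1),round((a+90)%180-90,2)
E
python3 - <<'E'
from h import *
a=cv2.imread("pics/top0.png"); b=cv2.imread("pics/scene0.png")
x=np.hstack([cv2.resize(a[90:290,150:370],None,fx=2,fy=2,interpolation=3),cv2.resize(b[150:310,330:450],(300,400),interpolation=3)])
cv2.imwrite("pics/crop.png",x)
for cam in("top","scene"):
    _,X=cloud(cam,np.load(cam+"_d.npy")); Z=X[...,2]
    def box(x0,x1,y0,y1,z0,z1): return X[(X[...,0]>x0)&(X[...,0]<x1)&(X[...,1]>y0)&(X[...,1]<y1)&(Z>z0)&(Z<z1)]
    B=box(.42,.62,.21,.31,.013,.04); print(cam,"blank",len(B),rect(B[:,:2]),np.median(B[:,2]))
    S=B[B[:,2]>.0265]; print("stud",len(S),S.mean(0) if len(S) else 0, np.percentile(S[:,2],90) if len(S) else 0)
    D=box(.5,.85,-.09,.09,.024,.036); print("bed",len(D),rect(D[:,:2]),np.median(D[:,2]))
    D=box(.5,.85,-.12,.12,.012,.036); print("base",len(D),rect(D[:,:2]))
    D=box(.5,.85,-.12,.12,.215,.24); print("headtop",len(D),rect(D[:,:2]))
    D=box(.4,.65,-.2,-.04,.24,.30); print("grip",len(D),rect(D[:,:2]),np.percentile(D[:,2],95))
E
```

```text
top blank 550 (array([521.7, 256.6]), array([169.5,  32.9]), 9.13) 0.02289898662905293
stud 69 [0.53482117 0.25878726 0.02896638] 0.03256801695491136
bed 892 (array([675.5,  -3.1]), array([216.8, 127. ]), -11.08) 0.0305083289218313
base 1618 (array([677.3,  -3.7]), array([220.5, 130.2]), -10.77)
headtop 1059 (array([677.4, -13.4]), array([196.6,  96.4]), 10.12)
grip 383 (array([531.5, -81.7]), array([112.2,  58.5]), 45.93) 0.2867657176190668
scene blank 515 (array([522.2, 256.6]), array([171.7,  36.5]), 8.96) 0.022494377893794843
stud 75 [0.54143674 0.25749984 0.02936197] 0.032942929123601125
bed 557 (array([677.1,  -5. ]), array([223.7, 126.6]), -10.05) 0.029538554424439624
base 1323 (array([677.1,  -5. ]), array([223.8, 131.4]), -9.9)
headtop 1186 (array([677.4, -29.3]), array([182.6, 111.4]), -10.17)
grip 417 (array([534. , -81.5]), array([111.3,  56.8]), 46.72) 0.28712977702276626
```

View pics/crop.png

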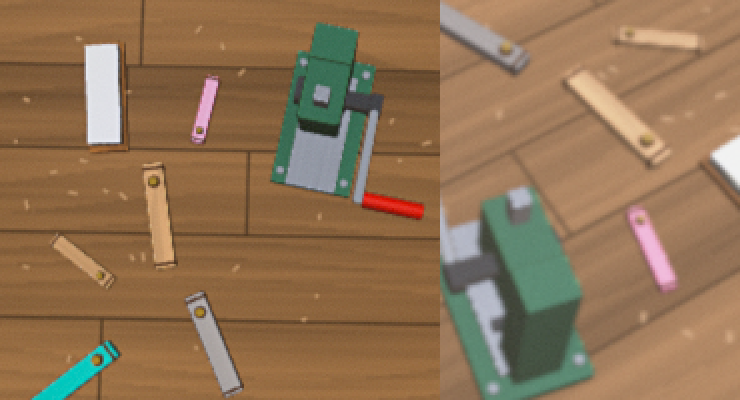

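The crop confirms it: a pale, large blank with its stud at the far (+x) end, stud at crop (153,181). Blank yaw is 9.05°, press yaw about -10.4°, ram about (0.667,-0.003). I'll grasp 40 mm rear of its middle, at (0.482,0.250).

```bash
python3 -m creep '[[0,0,0.043,0.6,-0.9,0,1],[0,0,0.043,0.6,-0.9,0,1],[0,0,0.043,0.6,-0.9,0,1],[0,0,0.043,0.6,-0.9,0,1],[0,0,0.043,0.6,-0.9,0,1],[0,0,0.043,0.6,-0.9,0,1],[0,0,0.043,0.6,-0.9,0,1],[0,0,0.043,0.6,-0.9,0,1]]' 60; python3 -m creep '[[0,0,0,0.6,-0.9,-0.4,1],[0,0,0,0.6,-0.9,-0.4,1],[0,0,0,0.6,-0.9,-0.5,1],[0,0,0,0.6,-0.9,-0.5,1],[0,0,0,0.6,-0.9,-0.6,1],[0,0,0,0.6,-0.9,-0.6,1],[0,0,0,0.6,-0.9,-0.6,1],[0,0,0,0.6,-0.6,-0.4,1]]'
```

```text
t: 2.1
eef_pos: [0.3627, 0.4225, 0.2315]
orientation: [180.0, 0.0, -170.8]
ft_force: [0.6, -0.7, 0.1]
opening: 0.998
gripper_force: 0.0
t: 3.1
eef_pos: [0.4826, 0.2493, 0.1307]
orientation: [-180.0, -0.0, -171.0]
ft_force: [-0.1, -0.4, -0.4]
opening: 1.004
gripper_force: 0.0
```

```bash
python3 -m creep '[[0,0,0,0,0.04,-0.9,1],[0,0,0,0,0,-0.9,1],[0,0,0,0,0,-0.9,1],[0,0,0,0,0,-0.9,1],[0,0,0,0,0,-0.8,1],[0,0,0,0,0,-0.4,1],[0,0,0,0,0,-0.25,1],[0,0,0,0,0,0,1]]'; python3 -m creep '[[0,0,0,0,0,0,0.2],[0,0,0,0,0,0,-0.4],[0,0,0,0,0,0,-1],[0,0,0,0,0,0,-1],[0,0,0,0,0,0,-1],[0,0,0,0,0,0,-1],[0,0,0,0,0,0,-1],[0,0,0,0,0,0,-1]]' 60
```

```text
t: 4.1
eef_pos: [0.4823, 0.2518, 0.0052]
orientation: [180.0, 0.0, -170.9]
ft_force: [0.4, -0.0, -0.9]
opening: 0.998
gripper_force: 0.0
t: 5.1
eef_pos: [0.4827, 0.2521, 0.0057]
orientation: [180.0, 0.1, -170.9]
ft_force: [-1.3, 0.2, 5.8]
opening: 0.358
gripper_force: 61.0
```

```bash
python3 -m creep '[[0,0,0,0,0,1,-1],[0,0,0,0,0,1,-1],[0,0,0,0,0,1,-1],[0,0,-0.0433,0.1,-0.9,0,-1],[0,0,-0.0433,0.1,-0.9,0,-1],[0,0,-0.0433,0.1,-0.9,0,-1],[0,0,-0.0433,0.1,-0.9,0,-1],[0,0,-0.0433,0.1,-0.9,0,-1]]'; python3 -m creep '[[0,0,0,0.1,-0.9,0,-1],[0,0,0,0.1,-0.9,0,-1],[0,0,0,0.1,-0.9,0,-1],[0,0,0,0.1,-0.9,0,-1],[0,0,0,0,-0.9,0,-1],[0,0,0,0,0,0,-1],[0,0,0,0,0,0,-1],[0,0,0,0,0,0,-1]]'
python3 - <<'E'
from h import *
p,X=cloud("top"); cv2.imwrite("pics/top1.png",cv2.resize(p[80:280,180:420],None,fx=3,fy=3)[:600,:720])
Z=X[...,2]
# bare bed/base for press yaw; blank
m=(X[...,0]>.55)&(X[...,0]<.82)&(X[...,1]>-.12)&(X[...,1]<.12)&(Z>.014)&(Z<.036)
print("base",rect(X[m][:,:2]))
m=(X[...,0]>.4)&(X[...,0]<.72)&(X[...,1]>-.04)&(X[...,1]<.07)&(Z>.085)&(Z<.106)
P=X[m]; print("blank",len(P),rect(P[:,:2]),np.median(P[:,2]))
E
```

```text
t: 6.1
eef_pos: [0.4947, 0.1372, 0.0797]
orientation: [-180.0, -0.0, 169.3]
ft_force: [-0.2, -0.9, -1.6]
opening: 0.357
gripper_force: 60.3
t: 7.1
eef_pos: [0.5046, 0.0277, 0.08]
orientation: [180.0, -0.0, 169.7]
ft_force: [0.2, -0.8, -1.1]
opening: 0.357
gripper_force: 60.3
base (array([677.6,  -3.8]), array([220.9, 130. ]), -10.75)
blank 85 (array([613.1,   7. ]), array([33.2, 28.6]), 88.67) 0.09727678329245659
```

View pics/top1.png

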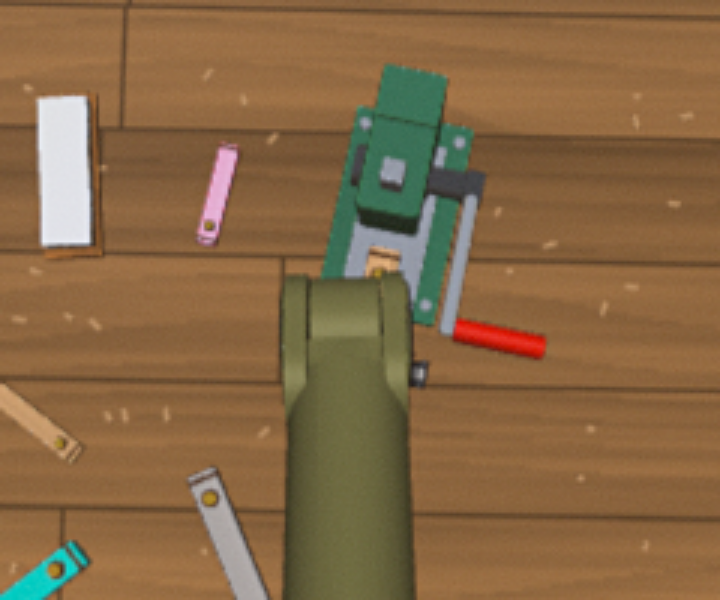

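The blank is held straight, showing at crop (382,262) in front of the head. The forearm edge and a black knob at (420,375) come near the lever (455,325), so I check clearance in depth.

```bash
python3 - <<'E'
from h import *
p,X=cloud("top")
for u,v in((420,375),(418,370),(412,380),(406,300),(408,400),(395,290),(350,300),(345,350),(458,325),(450,330),(382,262),(465,230)):
    print((u,v),np.round(X[80+v//3,180+u//3],3))
m=(X[...,2]>.09)&(X[...,0]<.62)&(X[...,0]>.42)&(X[...,1]<.09)&(X[...,1]>-.06)
Q=X[m]
for z in np.arange(.1,.6,.04):
    q=Q[(Q[:,2]>z)&(Q[:,2]<z+.04)]
    if len(q):print(round(z,2),len(q),np.round(q.min(0),3),np.round(q.max(0),3))
E
```

```text
(420, 375) [ 0.492 -0.031  0.182]
(418, 370) [ 0.497 -0.028  0.186]
(412, 380) [ 0.489 -0.023  0.178]
(406, 300) [ 0.525 -0.014  0.474]
(408, 400) [ 0.477 -0.023 -0.006]
(395, 290) [ 0.532 -0.006  0.479]
(350, 300) [0.524 0.026 0.477]
(345, 350) [0.488 0.026 0.501]
(458, 325) [ 0.529 -0.059  0.287]
(450, 330) [ 0.524 -0.054  0.278]
(382, 262) [0.612 0.008 0.097]
(465, 230) [ 0.625 -0.069  0.218]
0.1 15 [ 0.598 -0.007  0.1  ] [0.618 0.02  0.111]
0.14 21 [ 0.483 -0.037  0.16 ] [ 0.506 -0.021  0.18 ]
0.18 26 [ 0.483 -0.037  0.18 ] [ 0.506 -0.026  0.187]
0.22 31 [ 0.555 -0.058  0.224] [ 0.604 -0.05   0.26 ]
0.26 80 [ 0.517 -0.06   0.261] [ 0.561 -0.044  0.287]
0.38 5 [0.508 0.003 0.401] [0.518 0.003 0.404]
0.42 64 [ 0.47  -0.019  0.439] [0.549 0.073 0.46 ]
0.46 1174 [ 0.424 -0.019  0.46 ] [0.545 0.075 0.5  ]
0.5 1237 [ 0.42  -0.018  0.5  ] [0.491 0.068 0.54 ]
0.54 24 [0.421 0.008 0.54 ] [0.425 0.034 0.544]
```

```bash
python3 -m creep '[[0,0,0,0,0,-0.6,-1],[0,0,0,0,0,-0.6,-1],[0,0,0,0,0,-0.5,-1],[0,0,0,0.5,-0.09,0,-1],[0,0,0,0.6,-0.11,0,-1],[0,0,0,0.6,-0.11,0,-1],[0,0,0,0.6,-0.11,0,-1],[0,0,0,0.2,-0.04,0,-1]]'; python3 -m creep '[[0,0,0,0,0,0,-1],[0,0,0,0.04,-0.007,0,-1],[0,0,0,0.04,-0.007,0,-1],[0,0,0,0.04,-0.007,0,-1],[0,0,0,0,0,0,-1],[0,0,0,0,0,0,-1],[0,0,0,0,0,0,-1],[0,0,0,0,0,0,-1]]'
```

```text
t: 8.2
eef_pos: [0.5685, 0.0147, 0.0375]
orientation: [-180.0, 0.0, 169.6]
ft_force: [1.0, 0.0, -1.0]
opening: 0.359
gripper_force: 60.3
t: 9.2
eef_pos: [0.5702, 0.0147, 0.0376]
orientation: [180.0, 0.0, 169.6]
ft_force: [0.1, -0.1, -0.3]
opening: 0.358
gripper_force: 60.3
```

```bash
python3 -m creep '[[0,0,0,0.06,-0.011,0,-1],[0,0,0,0.06,-0.011,0,-1],[0,0,0,0.06,-0.011,0,-1],[0,0,0,0,0,0,-1],[0,0,0,0,0,0,-1],[0,0,0,0,0,0,-1],[0,0,0,0,0,0,-1],[0,0,0,0,0,0,-1]]';  python3 -m creep '[[0,0,0,0.06,-0.011,0,-1],[0,0,0,0,0,0,-1],[0,0,0,0,0,0,-1],[0,0,0,0,0,0,-1],[0,0,0,0,0,0,-1],[0,0,0,0,0,0,-1],[0,0,0,0,0,0,-1],[0,0,0,0,0,0,-1]]'
```

```text
t: 10.2
eef_pos: [0.5737, 0.0141, 0.0372]
orientation: [-180.0, -0.1, 169.6]
ft_force: [-5.2, 0.8, 0.9]
opening: 0.356
gripper_force: 60.5
t: 11.2
eef_pos: [0.5737, 0.0141, 0.0369]
orientation: [-180.0, -0.3, 169.6]
ft_force: [-7.5, 2.6, 2.3]
opening: 0.361
gripper_force: 60.7
```

```bash
python3 -m creep '[[0,0,0,-0.03,0.006,-0.08,-1],[0,0,0,0,0,-0.04,-1],[0,0,0,0,0,0,-1],[0,0,0,0,0,0,-0.2],[0,0,0,0,0,0,0],[0,0,0,0,0,0,0.2],[0,0,0,0,0,0,0.4],[0,0,0,0,0,0,0.4]]';  python3 -m creep '[[0,0,0,0,0,0.5,0.4],[0,0,0,0,0,1,0.4],[0,0,0,-1,0.18,1,0.4],[0,0,0,-1,0.18,0,0.4],[0,0,0,-1,0.18,0,0.4],[0,0,0,-1,0.18,0,0.4],[0,0,0,-1,0.18,0,0.4],[0,0,0,-1,0.18,0,0.4]]'
python3 - <<'E'
from h import *
for cam in("top","scene"):
    p,X=cloud(cam); cv2.imwrite(f"pics/{cam}2.png",p); Z=X[...,2]
    m=(X[...,0]>.45)&(X[...,0]<.72)&(X[...,1]>-.04)&(X[...,1]<.07)&(Z>.045)&(Z<.072)
    P=X[m]; print("blank",len(P),rect(P[:,:2]),np.median(P[:,2]),P.min(0),P.max(0))
    print([(n,[(np.round(r["centre"],3).tolist(),round(r["conf"],2)) for r in spotter.mark_of(n,cam)][:2]) for n in("blank","stud_top","ram","lever_grip","lever_pivot")])
E
```

```text
t: 12.2
eef_pos: [0.5756, 0.0137, 0.0345]
orientation: [180.0, 0.0, 169.6]
ft_force: [-0.2, 0.2, -0.1]
opening: 0.7
gripper_force: 0.0
t: 13.2
eef_pos: [0.4251, 0.0408, 0.098]
orientation: [180.0, 0.1, 169.6]
ft_force: [-0.7, 0.8, 0.9]
opening: 0.702
gripper_force: 0.0
blank 400 (array([590.4,  10.9]), array([124.1,  31.9]), -10.35) 0.052969369030277325 [ 0.52725859 -0.01564407  0.04520854] [0.6534253  0.03577905 0.05948434]
[('blank', [([0.613, 0.006, 0.029], 0.85), ([0.256, 0.388, 0.004], 0.84)]), ('stud_top', []), ('ram', [([0.667, -0.004, 0.171], 0.64), ([0.715, 0.349, 0.0], 0.56)]), ('lever_grip', [([0.522, -0.098, 0.276], 0.8)]), ('lever_pivot', [([0.664, -0.122, 0.168], 0.8)])]
blank 240 (array([6.186e+02, 2.000e-01]), array([184. ,  32.5]), -14.44) 0.05254060562869367 [ 0.52833789 -0.0374534   0.04513972] [0.70449206 0.03576191 0.0645945 ]
[('blank', [([0.611, 0.009, 0.032], 0.81), ([0.255, 0.384, -0.005], 0.78)]), ('stud_top', [([0.587, -0.417, -0.0], 0.34)]), ('ram', [([0.667, -0.002, 0.172], 0.62)]), ('lever_grip', [([0.52, -0.098, 0.274], 0.57)]), ('lever_pivot', [([0.661, -0.121, 0.173], 0.98)])]
```

Stud computes to (0.667,-0.003), right under the ram, and the blank is straight and released. Next the lever: pinch the grip from above, closing along press x.

```bash
python3 -m creep '[[0,0,-0.1,0,0,1,0.4],[0,0,-0.1,0,0,1,0.4],[0,0,-0.1,0,0,1,0.4],[0,0,-0.1,0,0,1,0.4],[0,0,-0.1,0,0,1,0.4],[0,0,-0.1,0,0,1,0.4],[0,0,-0.1,0,0,1,0.4],[0,0,-0.1,0,0,1,0.4]]';  python3 -m creep '[[0,0,-0.067,0,0,0.8,0.4],[0,0,-0.067,0,0,0.8,0.4],[0,0,-0.066,0,-1,0.8,0.4],[0,0,0,0.74,-1,0,0.4],[0,0,0,0.74,-1,0,0.4],[0,0,0,0.74,-1,0,0.4],[0,0,0,0.74,-1,0,0.4],[0,0,0,0.74,-1,0,0.4]]'
python3 - <<'E'
from h import *
p,X=cloud("scene"); cv2.imwrite("pics/scene3.png",cv2.resize(p[100:340,220:480],None,fx=2.4,fy=2.4))
print(robot.state()["joint_positions"])
E
```

```text
t: 14.8
eef_pos: [0.4255, 0.0407, 0.2978]
orientation: [-180.0, 0.0, 97.3]
ft_force: [-0.3, -0.0, 0.2]
opening: 0.699
gripper_force: 0.0
t: 15.8
eef_pos: [0.5186, -0.1101, 0.3569]
orientation: [-180.0, 0.0, 79.6]
ft_force: [0.3, 0.2, -0.1]
opening: 0.7
gripper_force: 0.0
[-13.45752731   1.61942408  23.57219518  88.62623214  -0.44880228
  89.82707303  -0.5479907 ]
```

View pics/scene3.png

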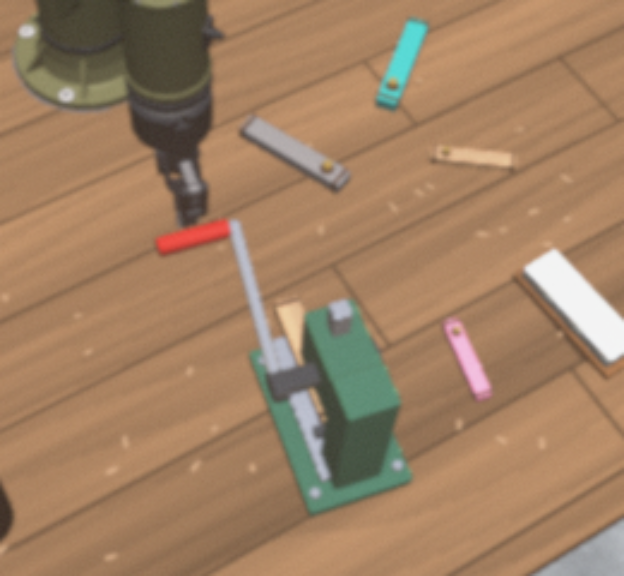

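View: fingers at (185,215) hang over the red grip (195,237), with the blank lying in the press at (295,320). Descend and pinch.

```bash
python3 -m creep '[[0,0,0,0,0,-0.8,0.4],[0,0,0,0,0,-0.8,0.4],[0,0,0,0,0,-0.8,0.4],[0,0,0,0,0,-0.8,0.4],[0,0,0,0,0,-0.5,0.4],[0,0,0,0,0,-0.26,0.4],[0,0,0,0,0,0,0.4],[0,0,0,0,0,0,0.4]]';  python3 -m creep '[[0,0,0,0,0,0,0],[0,0,0,0,0,0,-0.3],[0,0,0,0,0,0,-0.5],[0,0,0,0,0,0,-1],[0,0,0,0,0,0,-1],[0,0,0,0,0,0,-1],[0,0,0,0,0,0,-1],[0,0,0,0,0,0,-1]]' 80
```

```text
t: 16.85
eef_pos: [0.5184, -0.1094, 0.2588]
orientation: [179.9, -0.0, 79.6]
ft_force: [-0.0, -0.2, -0.3]
opening: 0.701
gripper_force: 0.0
t: 17.85
eef_pos: [0.5165, -0.109, 0.2586]
orientation: [-179.8, -0.0, 79.6]
ft_force: [-5.6, 0.3, 4.8]
opening: 0.231
gripper_force: 78.0
```

```bash
python3 - <<'E'
import numpy as np
r=np.radians
def P(t): e=r(35)-t; x=-180*np.cos(e); return np.array([x*.9836,-.1805*x,180*np.sin(e)])
for a in list(np.arange(0,1.3,.05)): print(round(a,2),np.round((P(a+.05)-P(a))/25,3), "abs mm",np.round(P(a)-P(0),1))
E
```

```text
0.0 [-0.196  0.036 -0.3  ] abs mm [0. 0. 0.]
0.05 [-0.181  0.033 -0.31 ] abs mm [-4.9  0.9 -7.5]
0.1 [-0.165  0.03  -0.318] abs mm [ -9.4   1.7 -15.2]
0.15 [-0.149  0.027 -0.326] abs mm [-13.5   2.5 -23.2]
0.2 [-0.133  0.024 -0.333] abs mm [-17.3   3.2 -31.4]
0.25 [-0.117  0.021 -0.34 ] abs mm [-20.6   3.8 -39.7]
0.3 [-0.1    0.018 -0.345] abs mm [-23.5   4.3 -48.2]
0.35 [-0.083  0.015 -0.35 ] abs mm [-26.    4.8 -56.8]
0.4 [-0.065  0.012 -0.354] abs mm [-28.1   5.2 -65.6]
0.45 [-0.048  0.009 -0.357] abs mm [-29.7   5.5 -74.4]
0.5 [-0.03   0.006 -0.359] abs mm [-30.9   5.7 -83.3]
0.55 [-0.013  0.002 -0.36 ] abs mm [-31.7   5.8 -92.3]
0.6 [ 0.005 -0.001 -0.36 ] abs mm [ -32.     5.9 -101.3]
0.65 [ 0.023 -0.004 -0.359] abs mm [ -31.9    5.9 -110.3]
0.7 [ 0.04  -0.007 -0.358] abs mm [ -31.3    5.7 -119.3]
0.75 [ 0.058 -0.011 -0.355] abs mm [ -30.3    5.6 -128.2]
0.8 [ 0.075 -0.014 -0.352] abs mm [ -28.9    5.3 -137.1]
0.85 [ 0.092 -0.017 -0.347] abs mm [ -27.     5.  -145.9]
0.9 [ 0.109 -0.02  -0.342] abs mm [ -24.7    4.5 -154.6]
0.95 [ 0.126 -0.023 -0.336] abs mm [ -21.9    4.  -163.1]
1.0 [ 0.142 -0.026 -0.33 ] abs mm [ -18.8    3.4 -171.5]
1.05 [ 0.158 -0.029 -0.322] abs mm [ -15.2    2.8 -179.8]
1.1 [ 0.174 -0.032 -0.313] abs mm [ -11.3    2.1 -187.8]
1.15 [ 0.189 -0.035 -0.304] abs mm [  -6.9    1.3 -195.7]
1.2 [ 0.204 -0.037 -0.294] abs mm [  -2.2    0.4 -203.3]
1.25 [ 0.218 -0.04  -0.283] abs mm [   2.9   -0.5 -210.6]
```

First 0.4 rad in one call.

```bash
python3 -m creep '[[0,0,0,-0.196,0.036,-0.3,-1],[0,0,0,-0.181,0.033,-0.31,-1],[0,0,0,-0.165,0.03,-0.318,-1],[0,0,0,-0.149,0.027,-0.326,-1],[0,0,0,-0.133,0.024,-0.333,-1],[0,0,0,-0.117,0.021,-0.34,-1],[0,0,0,-0.1,0.018,-0.345,-1],[0,0,0,-0.083,0.015,-0.35,-1]]'
python3 - <<'E'
from h import *
p,X=cloud("scene"); print(spotter.mark_of("lever_grip","scene")[:1])
E
```

```text
t: 18.85
eef_pos: [0.4896, -0.1039, 0.1939]
orientation: [180.0, -0.1, 79.6]
ft_force: [-3.4, 0.6, 3.8]
opening: 0.229
gripper_force: 86.7
[{'centre': [0.4924, -0.092, 0.2106], 'conf': 0.9}]
```

```bash
python3 -m creep '[[0,0,0,-0.033,0.006,-0.177,-1],[0,0,0,-0.033,0.006,-0.177,-1],[0,0,0,-0.024,0.004,-0.179,-1],[0,0,0,-0.024,0.004,-0.179,-1],[0,0,0,-0.015,0.003,-0.18,-1],[0,0,0,-0.015,0.003,-0.18,-1],[0,0,0,-0.006,0.001,-0.18,-1],[0,0,0,-0.006,0.001,-0.18,-1]]'
python3 -m creep '[[0,0,0,0.002,0,-0.18,-1],[0,0,0,0.002,0,-0.18,-1],[0,0,0,0.01,-0.002,-0.18,-1],[0,0,0,0.01,-0.002,-0.18,-1],[0,0,0,0,0,0,-1],[0,0,0,0,0,0,-1],[0,0,0,0,0,0,-1],[0,0,0,0,0,0,-1]]'
```

```text
t: 19.95
eef_pos: [0.4848, -0.103, 0.1569]
orientation: [-179.8, -0.0, 79.6]
ft_force: [-8.2, 2.4, 8.6]
opening: 0.225
gripper_force: 91.4
t: 20.95
eef_pos: [0.485, -0.103, 0.1391]
orientation: [-179.8, -0.0, 79.6]
ft_force: [-9.2, 2.3, 9.3]
opening: 0.226
gripper_force: 93.7
```

```bash
python3 -m creep '[[0,0,0,0.008,-0.0015,-0.072,-1],[0,0,0,0.008,-0.0015,-0.072,-1],[0,0,0,0.009,-0.0015,-0.072,-1],[0,0,0,0.009,-0.0015,-0.072,-1],[0,0,0,0.01,-0.002,-0.071,-1],[0,0,0,0.01,-0.002,-0.071,-1],[0,0,0,0,0,0,-1],[0,0,0,0,0,0,-1]]'
```

```text
t: 21.95
eef_pos: [0.4857, -0.1032, 0.1277]
orientation: [-179.7, -0.0, 79.6]
ft_force: [-7.5, 2.4, 5.5]
opening: 0.232
gripper_force: 95.8
```

```bash
python3 -m creep '[[0,0,0,0.012,-0.002,-0.071,-1],[0,0,0,0.012,-0.002,-0.071,-1],[0,0,0,0.013,-0.002,-0.071,-1],[0,0,0,0.014,-0.003,-0.07,-1],[0,0,0,0.015,-0.003,-0.07,-1],[0,0,0,0,0,0,-1],[0,0,0,0,0,0,-1],[0,0,0,0,0,0,-1]]'
```

```text
t: 22.95
eef_pos: [0.4869, -0.1035, 0.1195]
orientation: [-179.7, -0.0, 79.6]
ft_force: [-13.7, 3.6, 12.4]
opening: 0.228
gripper_force: 96.4
```

```bash
python3 -m creep '[[0,0,0,0.015,-0.003,-0.07,-1],[0,0,0,0.015,-0.003,-0.07,-1],[0,0,0,0.016,-0.003,-0.07,-1],[0,0,0,0,0,0,-1],[0,0,0,0,0,0,-1],[0,0,0,0,0,0,-1],[0,0,0,0,0,0,-1],[0,0,0,0,0,0,-1]]'
```

```text
t: 23.95
eef_pos: [0.4877, -0.1036, 0.113]
orientation: [-179.6, -0.0, 79.6]
ft_force: [-7.7, 1.9, 5.7]
opening: 0.229
gripper_force: 98.2
```

```bash
python3 - <<'E'
from h import *
for c in("scene","top"):
    p,X=cloud(c); print([np.round(r["centre"],4) for r in spotter.mark_of("lever_grip",c)[:1]],[np.round(r["centre"],4) for r in spotter.mark_of("ram",c)[:1]])
    cv2.imwrite(f"pics/{c}4.png",cv2.resize(p[120:320,240:420],None,fx=3,fy=3))
    if c=="scene":
        hsv=cv2.cvtColor(p,cv2.COLOR_BGR2HSV); m=((hsv[...,0]<8)|(hsv[...,0]>172))&(hsv[...,1]>150)&(abs(X[...,0]-.5)<.06)&(abs(X[...,1]+.1)<.07)&(X[...,2]>.05)
        print(m.sum(),np.nanmean(X[m],0),np.nanpercentile(X[m][:,2],[5,50,95]))
print(robot.state()["ft_force"],robot.state()["ft_torque"])
E
```

```text
[array([ 0.4919, -0.0911,  0.1343])] [array([ 0.6655, -0.002 ,  0.1468])]
108 [ 0.49602499 -0.08592192  0.14739687] [0.13982078 0.1460101  0.16118208]
[array([ 0.4902, -0.091 ,  0.1387])] [array([ 0.6685, -0.0021,  0.1479])]
[-7.23749119  3.12722424  4.51399236] [ 0.61146264  1.77701706 -0.0925478 ]
```

View pics/scene4.png

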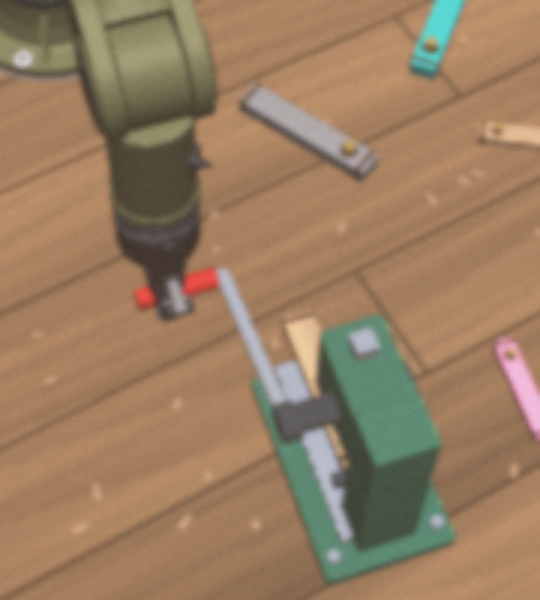

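The ram and grip marks put the lever at only ~0.77 rad, about 10 mm less than the hand went. The grip (180,285 in the crop) is sliding up between the pads, so pinching cannot carry the press load. I'll ride it back up to rest, then push from above with the fingertips slightly parted as a cradle.

```bash
python3 -m creep '[[0,0,0,-0.08,0.015,0.35,-1],[0,0,0,-0.06,0.011,0.355,-1],[0,0,0,-0.042,0.008,0.358,-1],[0,0,0,-0.024,0.004,0.36,-1],[0,0,0,-0.006,0.001,0.36,-1],[0,0,0,0.012,-0.002,0.36,-1],[0,0,0,0.03,-0.006,0.36,-1],[0,0,0,0.048,-0.009,0.357,-1]]'; python3 -m creep '[[0,0,0,0.065,-0.012,0.354,-1],[0,0,0,0.083,-0.015,0.35,-1],[0,0,0,0.1,-0.018,0.345,-1],[0,0,0,0.117,-0.021,0.34,-1],[0,0,0,0.133,-0.024,0.333,-1],[0,0,0,0.149,-0.027,0.326,-1],[0,0,0,0.165,-0.03,0.318,-1],[0,0,0,0.181,-0.033,0.2,-1]]'
python3 - <<'E'
from h import *
for c in("scene","top"):
    p,X=cloud(c); print([np.round(r["centre"],4) for r in spotter.mark_of("lever_grip",c)[:1]],[np.round(r["centre"],4) for r in spotter.mark_of("ram",c)[:1]])
E
```

```text
t: 25.25
eef_pos: [0.4881, -0.1036, 0.1867]
orientation: [179.9, -0.0, 79.6]
ft_force: [-2.5, 2.5, 0.3]
opening: 0.227
gripper_force: 87.5
t: 26.25
eef_pos: [0.5112, -0.108, 0.2497]
orientation: [-179.8, -0.0, 79.6]
ft_force: [-5.7, 2.5, 0.5]
opening: 0.226
gripper_force: 79.5
[array([ 0.5123, -0.0958,  0.2646])] [array([ 0.6706, -0.0039,  0.1681])]
[array([ 0.5141, -0.099 ,  0.2687])] [array([ 0.6677, -0.0029,  0.1688])]
```

```bash
python3 -m creep '[[0,0,0,0.1,-0.02,0.15,-1],[0,0,0,0.1,-0.02,0.15,-1],[0,0,0,0.08,-0.015,0.1,-1],[0,0,0,0,0,0,-0.4],[0,0,0,0,0,0,0],[0,0,0,0,0,0,0.4],[0,0,0,0,0,0,0.4],[0,0,0,0,0,0,0.4]]'; python3 -m creep '[[0,0,0,0,0,0.6,0.4],[0,0,0,0,0,0.8,0.4],[0,0,0,0,0,0.6,0],[0,0,0,0,0,0,-0.67],[0,0,0,0,0,0,-0.67],[0,0,0,0,0,0,-0.67],[0,0,0,0,0,0,-0.67],[0,0,0,0,0,0,-0.67]]' 100
python3 - <<'E'
from h import *
for c in("scene","top"):
    p,X=cloud(c); print([np.round(r["centre"],4) for r in spotter.mark_of("lever_grip",c)[:1]],[np.round(r["centre"],4) for r in spotter.mark_of("ram",c)[:1]])
    Z=X[...,2]
    m=(X[...,0]>.45)&(X[...,0]<.72)&(X[...,1]>-.04)&(X[...,1]<.07)&(Z>.045)&(Z<.06)
    P=X[m]; print("blank",rect(P[:,:2]))
E
```

```text
t: 27.55
eef_pos: [0.5197, -0.1098, 0.2598]
orientation: [180.0, 0.0, 79.6]
ft_force: [-1.2, 0.1, -0.4]
opening: 0.7
gripper_force: 0.0
t: 28.55
eef_pos: [0.5194, -0.1097, 0.3093]
orientation: [-180.0, 0.0, 79.6]
ft_force: [1.0, 0.4, 0.3]
opening: 0.163
gripper_force: 0.0
[array([ 0.5187, -0.0958,  0.271 ])] [array([ 0.6665, -0.0055,  0.1722])]
blank (array([6.178e+02, 4.000e-01]), array([185.7,  33.6]), -14.65)
[array([ 0.5195, -0.098 ,  0.2768])] [array([ 0.6688, -0.0052,  0.1695])]
blank (array([590.7,  10.9]), array([124.3,  32.2]), -10.43)
```

```bash
python3 -m creep '[[0,0,0,-0.04,0,-0.5,-0.67],[0,0,0,0,0,-0.4,-0.67],[0,0,0,0,0,-0.1,-0.67],[0,0,0,0,0,-0.06,-0.67],[0,0,0,0,0,-0.06,-0.67],[0,0,0,0,0,-0.06,-0.67],[0,0,0,0,0,0,-0.67],[0,0,0,0,0,0,-0.67]]'
```

```text
t: 29.85
eef_pos: [0.5174, -0.1095, 0.2812]
orientation: [-179.9, -0.0, 79.6]
ft_force: [-5.7, 0.4, 7.8]
opening: 0.165
gripper_force: 4.5
```

```bash
python3 -m creep '[[0,0,0,-0.196,0.036,-0.3,-0.67],[0,0,0,-0.181,0.033,-0.31,-0.67],[0,0,0,-0.165,0.03,-0.318,-0.67],[0,0,0,-0.149,0.027,-0.326,-0.67],[0,0,0,-0.133,0.024,-0.333,-0.67],[0,0,0,-0.117,0.021,-0.34,-0.67],[0,0,0,-0.1,0.018,-0.345,-0.67],[0,0,0,-0.083,0.015,-0.35,-0.67]]'
python3 - <<'E'
from h import *
for c in("scene","top"):
    p,X=cloud(c); print([np.round(r["centre"],4) for r in spotter.mark_of("lever_grip",c)[:1]],[np.round(r["centre"],4) for r in spotter.mark_of("ram",c)[:1]])
E
```

```text
t: 30.85
eef_pos: [0.4885, -0.1041, 0.2146]
orientation: [-179.8, -0.0, 79.6]
ft_force: [-6.0, 1.8, 5.3]
opening: 0.166
gripper_force: 4.5
[array([ 0.493 , -0.0903,  0.2056])] [array([ 0.6705, -0.0019,  0.1577])]
[array([ 0.4903, -0.0949,  0.2108])] [array([ 0.6644, -0.0056,  0.1574])]
```

```bash
python3 -m creep '[[0,0,0,-0.065,0.012,-0.354,-0.67],[0,0,0,-0.048,0.009,-0.357,-0.67],[0,0,0,-0.03,0.006,-0.359,-0.67],[0,0,0,-0.006,0.001,-0.18,-0.67],[0,0,0,-0.006,0.001,-0.18,-0.67],[0,0,0,0.002,0,-0.18,-0.67],[0,0,0,0.002,0,-0.18,-0.67],[0,0,0,0,0,0,-0.67]]'
python3 -m creep '[[0,0,0,0.01,-0.002,-0.18,-0.67],[0,0,0,0.01,-0.002,-0.18,-0.67],[0,0,0,0.008,-0.0015,-0.072,-0.67],[0,0,0,0.008,-0.0015,-0.072,-0.67],[0,0,0,0.009,-0.0015,-0.072,-0.67],[0,0,0,0,0,0,-0.67],[0,0,0,0,0,0,-0.67],[0,0,0,0,0,0,-0.67]]'
python3 - <<'E'
from h import *
for c in("scene","top"):
    p,X=cloud(c); print([np.round(r["centre"],4) for r in spotter.mark_of("lever_grip",c)[:1]],[np.round(r["centre"],4) for r in spotter.mark_of("ram",c)[:1]])
E
```

```text
t: 32.15
eef_pos: [0.485, -0.1035, 0.1695]
orientation: [-179.8, -0.0, 79.6]
ft_force: [-6.3, 0.7, 4.1]
opening: 0.165
gripper_force: 3.7
t: 33.15
eef_pos: [0.4863, -0.1037, 0.1554]
orientation: [-179.8, -0.0, 79.6]
ft_force: [-5.9, 1.3, 4.2]
opening: 0.163
gripper_force: 3.6
[array([ 0.4918, -0.0922,  0.1481])] [array([ 0.6696, -0.0017,  0.1494])]
[array([ 0.4875, -0.0944,  0.1484])] [array([ 0.6706, -0.0031,  0.1458])]
```

```bash
python3 -m creep '[[0,0,0,0.01,-0.002,-0.071,-0.67],[0,0,0,0.01,-0.002,-0.071,-0.67],[0,0,0,0.011,-0.002,-0.071,-0.67],[0,0,0,0.012,-0.002,-0.071,-0.67],[0,0,0,0.012,-0.002,-0.071,-0.67],[0,0,0,0,0,0,-0.67],[0,0,0,0,0,0,-0.67],[0,0,0,0,0,0,-0.67]]'
```

```text
t: 34.45
eef_pos: [0.4876, -0.104, 0.1464]
orientation: [-179.8, -0.0, 79.6]
ft_force: [-5.8, 0.6, 4.4]
opening: 0.167
gripper_force: 3.7
```

```bash
python3 -m creep '[[0,0,0,0.013,-0.002,-0.071,-0.67],[0,0,0,0.014,-0.003,-0.07,-0.67],[0,0,0,0.015,-0.003,-0.07,-0.67],[0,0,0,0,0,0,-0.67],[0,0,0,0,0,0,-0.67],[0,0,0,0,0,0,-0.67],[0,0,0,0,0,0,-0.67],[0,0,0,0,0,0,-0.67]]'
```

```text
t: 35.45
eef_pos: [0.4885, -0.1042, 0.1415]
orientation: [-179.8, -0.0, 79.6]
ft_force: [-7.8, 1.0, 6.4]
opening: 0.162
gripper_force: 5.2
```

```bash
python3 -m creep '[[0,0,0,0.015,-0.003,-0.07,-0.67],[0,0,0,0.015,-0.003,-0.07,-0.67],[0,0,0,0.016,-0.003,-0.07,-0.67],[0,0,0,0,0,0,-0.67],[0,0,0,0,0,0,-0.67],[0,0,0,0,0,0,-0.67],[0,0,0,0,0,0,-0.67],[0,0,0,0,0,0,-0.67]]'
```

```text
t: 36.45
eef_pos: [0.4896, -0.1044, 0.1362]
orientation: [-179.8, -0.0, 79.6]
ft_force: [-7.9, 1.6, 7.5]
opening: 0.166
gripper_force: 5.2
```

```bash
python3 -m creep '[[0,0,0,0.016,-0.003,-0.07,-0.67],[0,0,0,0.017,-0.003,-0.07,-0.67],[0,0,0,0,0,0,-0.67],[0,0,0,0,0,0,-0.67],[0,0,0,0,0,0,-0.67],[0,0,0,0,0,0,-0.67],[0,0,0,0,0,0,-0.67],[0,0,0,0,0,0,-0.67]]'
```

```text
t: 37.45
eef_pos: [0.4905, -0.1046, 0.1327]
orientation: [-179.8, -0.0, 79.6]
ft_force: [-6.3, 1.5, 6.7]
opening: 0.16
gripper_force: 5.0
```

```bash
python3 -m creep '[[0,0,0,0.018,-0.003,-0.07,-0.67],[0,0,0,0.018,-0.003,-0.07,-0.67],[0,0,0,0.019,-0.003,-0.07,-0.67],[0,0,0,0,0,0,-0.67],[0,0,0,0,0,0,-0.67],[0,0,0,0,0,0,-0.67],[0,0,0,0,0,0,-0.67],[0,0,0,0,0,0,-0.67]]'
```

```text
t: 38.45
eef_pos: [0.4919, -0.1048, 0.1275]
orientation: [-179.8, -0.0, 79.6]
ft_force: [-7.1, 0.6, 7.0]
opening: 0.165
gripper_force: 5.4
```

```bash
python3 -m creep '[[0,0,0,0.02,-0.004,-0.069,-0.67],[0,0,0,0.02,-0.004,-0.069,-0.67],[0,0,0,0,0,0,-0.67],[0,0,0,0,0,0,-0.67],[0,0,0,0,0,0,-0.67],[0,0,0,0,0,0,-0.67],[0,0,0,0,0,0,-0.67],[0,0,0,0,0,0,-0.67]]'
```

```text
t: 39.45
eef_pos: [0.4929, -0.105, 0.124]
orientation: [-179.8, -0.0, 79.6]
ft_force: [-7.4, 1.5, 6.8]
opening: 0.166
gripper_force: 5.4
```

```bash
python3 -m creep '[[0,0,0,0.021,-0.004,-0.069,-0.67],[0,0,0,0.021,-0.004,-0.069,-0.67],[0,0,0,0.022,-0.004,-0.068,-0.67],[0,0,0,0,0,0,-0.67],[0,0,0,0,0,0,-0.67],[0,0,0,0,0,0,-0.67],[0,0,0,0,0,0,-0.67],[0,0,0,0,0,0,-0.67]]'
```

```text
t: 40.45
eef_pos: [0.4946, -0.1053, 0.1189]
orientation: [-179.8, -0.0, 79.6]
ft_force: [-8.1, 1.3, 5.9]
opening: 0.165
gripper_force: 5.4
```

```bash
python3 -m creep '[[0,0,0,0.023,-0.004,-0.068,-0.67],[0,0,0,0.024,-0.004,-0.068,-0.67],[0,0,0,0,0,0,-0.67],[0,0,0,0,0,0,-0.67],[0,0,0,0,0,0,-0.67],[0,0,0,0,0,0,-0.67],[0,0,0,0,0,0,-0.67],[0,0,0,0,0,0,-0.67]]'
```

```text
t: 41.45
eef_pos: [0.4958, -0.1055, 0.1155]
orientation: [-179.8, -0.0, 79.6]
ft_force: [-7.5, 0.8, 6.5]
opening: 0.166
gripper_force: 5.4
```

```bash
python3 -m creep '[[0,0,0,0.025,-0.005,-0.067,-0.67],[0,0,0,0.025,-0.005,-0.067,-0.67],[0,0,0,0.026,-0.005,-0.067,-0.67],[0,0,0,0,0,0,-0.67],[0,0,0,0,0,0,-0.67],[0,0,0,0,0,0,-0.67],[0,0,0,0,0,0,-0.67],[0,0,0,0,0,0,-0.67]]'
python3 - <<'E'
from h import *
for c in("scene","top"):
    p,X=cloud(c); print([np.round(r["centre"],4) for r in spotter.mark_of("lever_grip",c)[:1]],[np.round(r["centre"],4) for r in spotter.mark_of("ram",c)[:1]])
E
```

```text
t: 42.45
eef_pos: [0.4976, -0.1059, 0.1104]
orientation: [-179.8, -0.0, 79.6]
ft_force: [-6.1, 1.3, 7.6]
opening: 0.165
gripper_force: 5.3
[array([ 0.5039, -0.0922,  0.1012])] [array([ 0.6673, -0.0014,  0.1409])]
[array([ 0.4994, -0.0946,  0.1062])] [array([ 0.6703, -0.0045,  0.1389])]
```

```bash
python3 -m creep '[[0,0,0,0.027,-0.005,-0.067,-0.67],[0,0,0,0.028,-0.005,-0.066,-0.67],[0,0,0,0,0,0,-0.67],[0,0,0,0,0,0,-0.67],[0,0,0,0,0,0,-0.67],[0,0,0,0,0,0,-0.67],[0,0,0,0,0,0,-0.67],[0,0,0,0,0,0,-0.67]]'
```

```text
t: 43.75
eef_pos: [0.4987, -0.1061, 0.1081]
orientation: [-179.7, -0.0, 79.6]
ft_force: [-10.0, 1.8, 13.5]
opening: 0.168
gripper_force: 11.3
```

```bash
python3 -m creep '[[0,0,0,0.029,-0.005,-0.065,-0.67],[0,0,0,0.029,-0.005,-0.065,-0.67],[0,0,0,0,0,0,-0.67],[0,0,0,0,0,0,-0.67],[0,0,0,0,0,0,-0.67],[0,0,0,0,0,0,-0.67],[0,0,0,0,0,0,-0.67],[0,0,0,0,0,0,-0.67]]'
```

```text
t: 44.75
eef_pos: [0.4996, -0.1063, 0.1061]
orientation: [-179.7, -0.1, 79.6]
ft_force: [-15.2, 2.8, 24.5]
opening: 0.163
gripper_force: 17.0
```

Landed: about 28 N tangential at the grip, roughly 110 N at the nose, held for 0.75 s. Hold briefly more, then ease up.

```bash
python3 -m creep '[[0,0,0,0,0,0,-0.67],[0,0,0,0,0,0,-0.67],[0,0,0,-0.06,0.011,0.13,-0.67],[0,0,0,-0.075,0.014,0.17,-0.67],[0,0,0,-0.134,0.024,0.333,-0.67],[0,0,0,-0.118,0.021,0.339,-0.67],[0,0,0,-0.1,0.018,0.345,-0.67],[0,0,0,-0.084,0.015,0.35,-0.67]]'; python3 -m creep '[[0,0,0,-0.066,0.012,0.354,-0.67],[0,0,0,-0.049,0.009,0.357,-0.67],[0,0,0,-0.031,0.006,0.36,-0.67],[0,0,0,-0.014,0.002,0.36,-0.67],[0,0,0,0.004,-0.001,0.36,-0.67],[0,0,0,0.021,-0.004,0.36,-0.67],[0,0,0,0.039,-0.007,0.358,-0.67],[0,0,0,0.056,-0.01,0.355,-0.67]]'
python3 - <<'E'
from h import *
for c in("scene","top"):
    p,X=cloud(c); print([np.round(r["centre"],4) for r in spotter.mark_of("lever_grip",c)[:1]],[np.round(r["centre"],4) for r in spotter.mark_of("ram",c)[:1]])
E
```

```text
t: 45.75
eef_pos: [0.4889, -0.1042, 0.1466]
orientation: [179.8, -0.0, 79.6]
ft_force: [0.3, -0.4, 4.7]
opening: 0.164
gripper_force: 1.9
t: 46.75
eef_pos: [0.4883, -0.1042, 0.2178]
orientation: [179.8, 0.0, 79.6]
ft_force: [8.6, -1.9, 1.4]
opening: 0.167
gripper_force: 3.0
[array([ 0.4942, -0.0914,  0.2094])] [array([ 0.6666, -0.0023,  0.1589])]
[array([ 0.4913, -0.0932,  0.2129])] [array([ 0.6714, -0.0017,  0.1575])]
```

```bash
python3 -m creep '[[0,0,0,0.16,-0.03,0.2,-0.67],[0,0,0,0.1,-0.018,0.345,-0.67],[0,0,0,0.117,-0.021,0.34,-0.67],[0,0,0,0.133,-0.024,0.333,-0.67],[0,0,0,0.149,-0.027,0.326,-0.67],[0,0,0,0.165,-0.03,0.318,-0.67],[0,0,0,0.181,-0.033,0.31,-0.67],[0,0,0,0.15,-0.027,0.22,-0.67]]'; python3 -m creep '[[0,0,0,0.04,0,0.15,-0.67],[0,0,0,0,0,0,-0.67],[0,0,0,0,0,0,-0.67],[0,0,0,0,0,0.3,-0.67],[0,0,0,0,0,0.5,-0.67],[0,0,0,0,0,0.6,-0.67],[0,0,0,-1,0,0.6,-0.67],[0,0,0,-1,0,0,-0.67]]'
python3 - <<'E'
from h import *
for c in("scene","top"):
    p,X=cloud(c); print([np.round(r["centre"],4) for r in spotter.mark_of("lever_grip",c)[:1]],[np.round(r["centre"],4) for r in spotter.mark_of("ram",c)[:1]])
    Z=X[...,2]; m=(X[...,0]>.45)&(X[...,0]<.72)&(X[...,1]>-.04)&(X[...,1]<.07)&(Z>.045)&(Z<.06)
    print("blank",rect(X[m][:,:2]),np.median(X[m][:,2])); cv2.imwrite(f"pics/{c}5.png",cv2.resize(p[80:280,200:420],None,fx=3,fy=3))
E
```

```text
t: 48.05
eef_pos: [0.5155, -0.1094, 0.2774]
orientation: [-180.0, 0.0, 79.6]
ft_force: [-3.6, -0.3, 5.7]
opening: 0.165
gripper_force: 3.2
t: 49.05
eef_pos: [0.4669, -0.1094, 0.3326]
orientation: [179.8, -0.0, 79.6]
ft_force: [0.1, -0.5, 0.2]
opening: 0.164
gripper_force: 0.0
[array([ 0.5179, -0.0971,  0.2712])] [array([ 0.6668, -0.0039,  0.1694])]
blank (array([6.175e+02, 4.000e-01]), array([181.2,  33.3]), -14.6) 0.05237511946762538
[array([ 0.5204, -0.0978,  0.2771])] [array([ 0.6691, -0.0056,  0.1696])]
blank (array([590.9,  10.6]), array([124.9,  32. ]), -10.63) 0.05304025877152142
```

View pics/scene5.png

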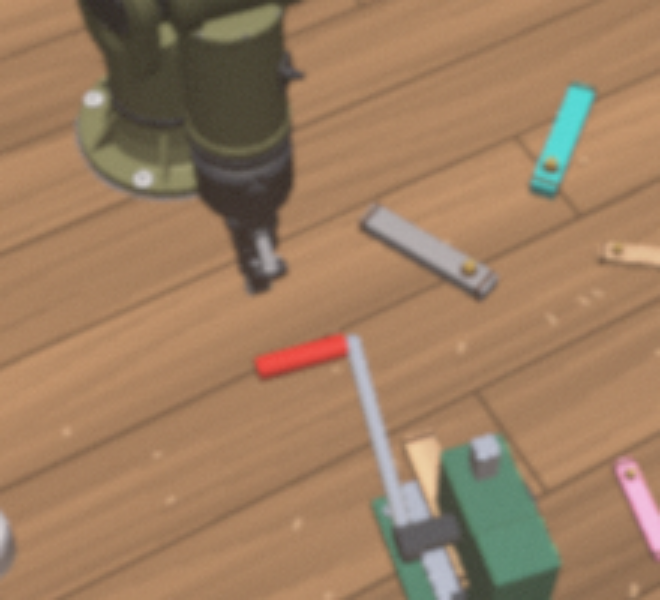

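The lever is up at rest (grip at 300,357), the blank lies straight in the press (422,460), and the hand is clear at (262,270). Handing in.

```bash
python3 -c "
from station import robot
print(robot.hand_in())"
```

```text
the job is handed in; nothing more can be done
None
```

The job is handed in, with no verdict returned: the blank lies straight in the press, the stud was pressed at an estimated 110 N for about 1 s (taken as flush from the force, not seen), the lever was eased back to rest by hand, and the bystanders were not touched.

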